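# Latch the lathe's change gears into their two bays

### The job

Put every change-gear carrier away: long carriers into slots of the long bay, short ones into slots of the short bay, one to a slot, each pressed down past its slot's spring latch until it stands on the slot's floor and the latch has snapped home over it. If a short carrier has been misfiled in the long bay, move it to the short bay. Leave the other parts and tools on the table as they are.

Things in the scene. Friction and masses are not known exactly. Their poses are not given: they have to be found in the camera images.
- long1_mid (a point): LONG change-gear carrier: grey block 140 (x) x 36 (y) x 50 mm high, 0.4 to 0.7 kg, on a dark steel foot, with a toothed steel gear (70 mm dia, 16 mm thick, faces square to y) upright in its middle, standing 35 mm above the block. Point: block centre, 25 mm above its underside, 60 mm below the gear's top; z up. Stands on the table or is absent.
- long2_mid (a point): LONG change-gear carrier: grey block 140 (x) x 36 (y) x 50 mm high, 0.4 to 0.7 kg, on a dark steel foot, with a toothed steel gear (70 mm dia, 16 mm thick, faces square to y) upright in its middle, standing 35 mm above the block. Point: block centre, 25 mm above its underside, 60 mm below the gear's top; z up. Stands on the table or is absent.
- long3_mid (a point): LONG change-gear carrier: grey block 140 (x) x 36 (y) x 50 mm high, 0.4 to 0.7 kg, on a dark steel foot, with a toothed steel gear (70 mm dia, 16 mm thick, faces square to y) upright in its middle, standing 35 mm above the block. Point: block centre, 25 mm above its underside, 60 mm below the gear's top; z up. Stands on the table or is absent.
- short1_mid (a point): SHORT change-gear carrier: grey block 100 (x) x 36 (y) x 50 mm high, 0.4 to 0.7 kg, on a dark steel foot, with a toothed steel gear (70 mm dia, 16 mm thick, faces square to y) upright in its middle, standing 35 mm above the block. Point: block centre, 25 mm above its underside, 60 mm below the gear's top; z up. Stands on the table or is absent.
- short2_mid (a point): SHORT change-gear carrier: grey block 100 (x) x 36 (y) x 50 mm high, 0.4 to 0.7 kg, on a dark steel foot, with a toothed steel gear (70 mm dia, 16 mm thick, faces square to y) upright in its middle, standing 35 mm above the block. Point: block centre, 25 mm above its underside, 60 mm below the gear's top; z up. Stands on the table or is absent.
- short3_mid (a point): SHORT change-gear carrier: grey block 100 (x) x 36 (y) x 50 mm high, 0.4 to 0.7 kg, on a dark steel foot, with a toothed steel gear (70 mm dia, 16 mm thick, faces square to y) upright in its middle, standing 35 mm above the block. Point: block centre, 25 mm above its underside, 60 mm below the gear's top; z up. If present: misfiled, loose in the long bay's middle slot.
- long_bay_slot0 (a point): slot 0 of the three side-by-side slots of the LONG bay, a fixed rack: centre of the slot's floor, 8 mm above the table. The slot runs along x: 146 mm long, 42 mm wide (y), open above; round-topped side walls 26 mm and a -x end wall 19 mm above its floor; latch at the +x end. A seated long carrier's point is 25 mm above this one, within 3 mm along x and y.
- long_bay_slot1 (a point): slot 1 (middle) of the LONG bay, otherwise as slot 0; slots are 58 mm apart along y. A misfiled short carrier stands on this slot's floor, about 18 mm to -x, clear of the latch, and lifts straight out.
- long_bay_slot2 (a point): slot 2 of the LONG bay, otherwise as slot 0. Carriers are the same turned end for end; grip them from above across the gear's faces (solid over 40 mm along x, to 31 mm above the block), fingertips just above the block's top.
- long_bay_latch0 (a joint): spring latch of slot 0, LONG bay: slides out along the slot's +x; 0 home, 0.012 clear of the slot, 0.017 stop; spring 2 N (home) to 6 N. Its sloping nose, 26 mm wide, overhangs the slot's +x end from 53 mm above the floor (there 11 mm in from the slot's end) up to 83 mm (clear of the slot).
- long_bay_latch1 (a joint): latch of slot 1, LONG bay, as latch 0. A carrier lowered from above meets the slope with its end; pressed down with 10 to 15 N it wedges the latch outwards, and when the block's top has passed below the nose the latch snaps home over it.
- long_bay_latch2 (a joint): latch of slot 2, LONG bay, as latch 0 and 1. It can also be pressed past by pushing down on the gear's top.
- short_bay_slot0 (a point): slot 0 of the three side-by-side slots of the SHORT bay, a fixed rack: centre of the slot's floor, 8 mm above the table. The slot runs along x: 106 mm long, 42 mm wide (y), open above; round-topped side walls 26 mm and a -x end wall 19 mm above its floor; latch at the +x end. A seated short carrier's point is 25 mm above this one, within 3 mm along x and y.
- short_bay_slot1 (a point): slot 1 (middle) of the SHORT bay, otherwise as slot 0; slots are 58 mm apart along y. A long carrier does not go in.
- short_bay_slot2 (a point): slot 2 of the SHORT bay, otherwise as slot 0. Carriers are the same turned end for end; grip them from above across the gear's faces (solid over 40 mm along x, to 31 mm above the block), fingertips just above the block's top.
- short_bay_latch0 (a joint): spring latch of slot 0, SHORT bay: slides out along the slot's +x; 0 home, 0.012 clear of the slot, 0.017 stop; spring 2 N (home) to 6 N. Its sloping nose, 26 mm wide, overhangs the slot's +x end from 53 mm above the floor (there 11 mm in from the slot's end) up to 83 mm (clear of the slot).
- short_bay_latch1 (a joint): latch of slot 1, SHORT bay, as latch 0. A carrier lowered from above meets the slope with its end; pressed down with 10 to 15 N it wedges the latch outwards, and when the block's top has passed below the nose the latch snaps home over it.
- short_bay_latch2 (a joint): latch of slot 2, SHORT bay, as latch 0 and 1. It can also be pressed past by pushing down on the gear's top.
- bearing: a plain bearing ring, 68 mm across, 22 mm high, among the carriers; origin at its underside (tools: on its axis); not part of the job, leave it alone
- big_gear: a dark gear lying flat, 116 mm across, 22 mm high, far side of the table; origin at its underside (tools: on its axis); not part of the job, leave it alone
- spanner: a spanner, 170 mm, lying at the far side; origin at its underside (tools: on its axis); not part of the job, leave it alone
- screwdriver: a screwdriver, 200 mm, lying at the far side; origin at its underside (tools: on its axis); not part of the job, leave it alone
- oil_tin: a tin, 66 mm across, 120 mm high, at the left near side; origin at its underside (tools: on its axis); not part of the job, leave it alone
- bolt_cup: a steel cup, 70 mm across, 60 mm high, at the right near side; origin at its underside (tools: on its axis); not part of the job, leave it alone
Mind the look-alikes: they are no part of the job. Leave any yellow look-alike of the part that bears short2_mid alone.

How it is judged:
By the outcome, as a careful person would: the job done as asked, in the order asked, and still so for the second after the job is handed in, with the robot touching nothing.
Of long1, long2, long3, short1, short2, short3 only 4 to 6 are there at a start; the rules pass over those that are not, and their reading is None.
At some moment in a run one of long1, long2, long3, short1, short2 may be knocked a few centimetres aside while the robot is not near it.
It also fails if it takes over 210 s, if anything falls off the work surface, if the arm or the gripper's body presses on something with over 40 N, if the wrist force passes 120 N, or if a joint passes its speed limit or range.

### The arm

A 6-joint arm with a two-finger parallel gripper is mounted at the origin on the work surface. World frame = base frame: x ahead of the robot, y to its left, z up, the work surface at z = 0. Lengths are in m, angles in rad, forces in N, time in s.
With the tool pointing down it reaches from about 0.275 to 0.75 m from the base axis. Payload 10.2 kg.
Tool frame: the origin (TCP) lies at the centre of the arm's flange, where the gripper is bolted on; the fingertips stand 173 mm ahead of it and the grasp point (between the pads) lies 155 mm ahead of it; z points along the fingers, y is the direction in which the jaws open and shut (so a half turn about z gives the same grasp; the last joint's range is limited). The gripper opens to 85 mm and grips with 20 to 120 N. Pads are 22 mm wide; open, the fingers measure 114 mm over their backs; the gripper's body (76 mm by 85 mm) begins 54 mm behind the grasp point. The pads swing forward as they close: fully open they stand 13 mm farther back than shut.
Start: joints at [0.908, 0.313, 1.498, -0, 1.331, -0.223], TCP at [0.224, 0.475, 0.405] pointing down, gripper open.
Joint ranges: [-2.94, 2.94], [-0.97, 2.17], [0.19, 2.56], [-1.23, 4.37], [0.02, 3.11], [-2.88, 2.88]. Speed limits (rad/s): [2.39, 2.39, 3.01, 3.14, 3.14, 3.14].

### API

Orientations are given as a unit quaternion [w, x, y, z].
In Python, from bench import env gives the robot as it stands.
- The arm moves only by the tool servo_tool, never from a script. Its argument "motion" is a list of rows, each a list of 7 numbers: the shift along the tool's x, y, z in m, then the turn, a rotation vector about the tool's x, y, z in rad, then the opening, from -1 (shut) to 1 (fully open). In form: [[tx, ty, tz, wx, wy, wz, grip], ...]. A call has 1 to 8 rows; each row is the pose to reach, as a shift and turn from the pose commanded when the call began, along the tool's axes at that moment; what a row does not reach only later rows make up. A row lasts 1/12 s, in which the tool goes at most 41.7 mm and 7.16 degrees, less where a joint would pass 70% of its speed; a pose out of reach is approached as far as the arm can. A call with a gripper value outside its range is refused whole. The fingers move at their own pace and stop on an object; "newtons" is the grip in N (left out, the last holds). Time passes only in rows, so rows that repeat a pose let the fingers close. It gives the time, the measured TCP pose, the force and the opening at its end, in the units of the state.
- env.get_obs(): the state, without advancing time (a new reading comes with each control period).
- env.read_camera(name): name is "scene" or "top" or "wrist"; returns a dict with "img" (420x560x3 uint8, red, green, blue), "fx", "fy", "cx", "cy" (pixels), "view" (4x4, takes a point from world to camera coordinates). Camera axes: x right, y down, z forward; pixel columns grow to the right and rows downward; lengths in m; the calibration is good to about 2 mm. A picture is of the moment at which its call begins. There is no depth.
- env.sign_off(): hands the job in, once; it reports no verdict.
The state is a dict: "clock": time; "joints": joint angles; "joint_vel": joint speeds; "joint_torque": joint torques, N m; "ee_pos": TCP position; "ee_rot": TCP orientation; "force": force on the tool from outside, world axes, zero at the start; "ft_torque": the same for the moment, N m; "opening": opening from 0.0 (shut) to 1.0 (fully open).
Only numpy, scipy, OpenCV 4.12 (cv2) and the standard library are available. Lean on these libraries where they do the work, as an engineer would, in place of code of your own. Each camera call takes 0.05 s, during which the arm holds its last target. There are 200 camera calls.

## Working session

There is one attempt and no reset: what is moved stays moved. The work goes in short steps, Python scripts to look and compute and a tool call to move; the robot and the scene stay as the last step left them, time stands still between calls to the robot, and variables do not carry over. Pictures are saved under pics/ and viewed, about 12 in all and at most 16, crops included, and the job is handed in when it is done.

Besides the shell and the picture viewer there is one more tool, called as name(argument=value, ...), one argument or row to a line, values as JSON. servo_tool: Moves the arm, as the interface text tells. Its arguments: {"type":"object","properties":{"motion":{"type":"array","items":{"type":"array","items":{"type":"number"}}},"newtons":{"type":"number"}},"required":["motion"]}

```bash
ls; mkdir -p pics; cat > h.py <<'E'
import numpy as np, cv2
from scipy.spatial.transform import Rotation as R
from bench import env
def snap(n,f):
    c=env.read_camera(n); cv2.imwrite(f'pics/{f}.png',c['img'][:,:,::-1]); np.savez(f'pics/{f}.npz',**{k:c[k] for k in('fx','fy','cx','cy','view')}); return c
def load(f): return np.load(f'pics/{f}.npz')
def ray(c,u,v):
    V=np.array(c['view']); d=np.array([(u-c['cx'])/c['fx'],(v-c['cy'])/c['fy'],1.]); r=V[:3,:3].T
    return -r@V[:3,3], r@d
def atz(c,u,v,z):
    o,d=ray(c,u,v); return o+d*(z-o[2])/d[2]
def tri(*a):
    A=np.zeros((3,3));b=np.zeros(3)
    for c,u,v in a:
        o,d=ray(c,u,v); d=d/np.linalg.norm(d); P=np.eye(3)-np.outer(d,d);A+=P;b+=P@o
    p=np.linalg.solve(A,b); return p,[np.linalg.norm((np.eye(3)-np.outer(d,d)/(d@d))@(p-o)) for o,d in (ray(*x) for x in a)]
def proj(c,p):
    V=np.array(c['view']); q=V[:3,:3]@np.array(p)+V[:3,3]; return np.array([c['fx']*q[0]/q[2]+c['cx'],c['fy']*q[1]/q[2]+c['cy']])
def state():
    o=env.get_obs(); 
    q=np.array(o['ee_rot']); r=R.from_quat(q[[1,2,3,0]])
    return o,r
def rel(p,yaw=None):
    """tool-axes shift to world TCP p, and wz so tool y dir is world 'yaw' (mod pi)"""
    o,r=state(); s=r.inv().apply(np.array(p)-o['ee_pos'])
    ty=r.apply([0,1,0]); a=np.arctan2(ty[1],ty[0])
    if yaw is None: return s,a
    d=(yaw-a+np.pi/2)%np.pi-np.pi/2
    return s,-d
E
python3 - <<'E'
from h import *
a=snap('top','top0');snap('scene','scene0');snap('wrist','wrist0')
o,r=state();print(o);print(r.as_matrix().round(4))
for n in('top0','scene0','wrist0'):
    c=load(n);V=c['view'];print(n,c['fx'],c['cx'],c['cy'],(-V[:3,:3].T@V[:3,3]).round(3),V[:3,:3].round(3).tolist())
E
```

```text
pics
{'clock': 0.15, 'joints': array([ 9.07590645e-01,  3.13332795e-01,  1.49822776e+00,  3.72493500e-05,
        1.33100118e+00, -2.23412140e-01]), 'joint_vel': array([ 3.50755272e-04, -2.37362591e-03, -1.61069452e-03,  6.17485495e-04,
        9.32456034e-04,  6.07401881e-05]), 'joint_torque': array([ 1.61301017e-03, -4.12368965e+01, -2.59794921e+01, -1.65431156e-04,
        3.20666906e-03,  1.48081807e-05]), 'ee_pos': array([0.22352349, 0.47502051, 0.40427377]), 'ee_rot': array([-2.24177380e-04,  2.18133181e-01,  9.75918890e-01, -4.29948484e-04]), 'force': array([0.33407303, 0.45481513, 0.2802633 ]), 'ft_torque': array([ 0.01032503,  0.00833016, -0.03777348]), 'opening': 0.99928807959336}
[[-9.048e-01  4.258e-01 -6.000e-04]
 [ 4.258e-01  9.048e-01 -7.000e-04]
 [ 2.000e-04 -9.000e-04 -1.000e+00]]
top0 470.827930116258 282.38584797444287 218.78221761865726 [0.473 0.016 1.839] [[-0.027, -1.0, 0.004], [-0.998, 0.027, -0.057], [0.056, -0.006, -0.998]]
scene0 433.23222122568814 279.5164711455167 204.52676287141762 [ 1.044 -0.882  0.879] [[0.883, 0.47, 0.0], [0.297, -0.557, -0.775], [-0.364, 0.685, -0.632]]
wrist0 295.6444658509755 277.4423063195381 210.01186724526931 [0.159 0.503 0.373] [[0.426, 0.905, -0.001], [0.87, -0.409, 0.274], [0.248, -0.118, -0.962]]
```

View pics/top0.png

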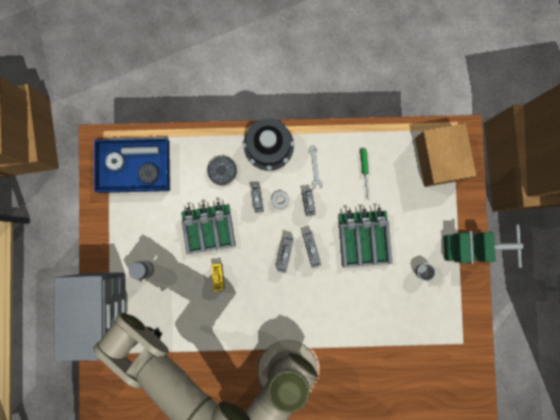

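View pics/scene0.png

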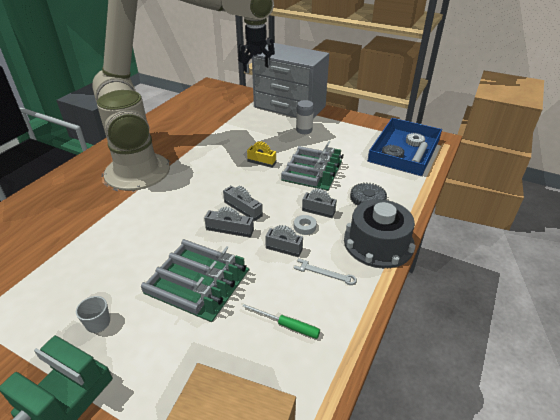

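Two long and two short carriers are on the table, with a yellow look-alike, and the bays look empty. The long bay is at top-image (365,238), the short bay at (208,228). I'll zoom in on both views.

```bash
python3 - <<'E'
import cv2
a=cv2.imread('pics/top0.png')[170:290,170:400]
b=cv2.imread('pics/scene0.png')[130:330,130:350]
cv2.imwrite('pics/topz.png',cv2.resize(a,None,fx=3.4,fy=3.4,interpolation=cv2.INTER_CUBIC))
cv2.imwrite('pics/scz.png',cv2.resize(b,None,fx=3,fy=3,interpolation=cv2.INTER_CUBIC))
E
```

```text
(no output)
```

View pics/topz.png

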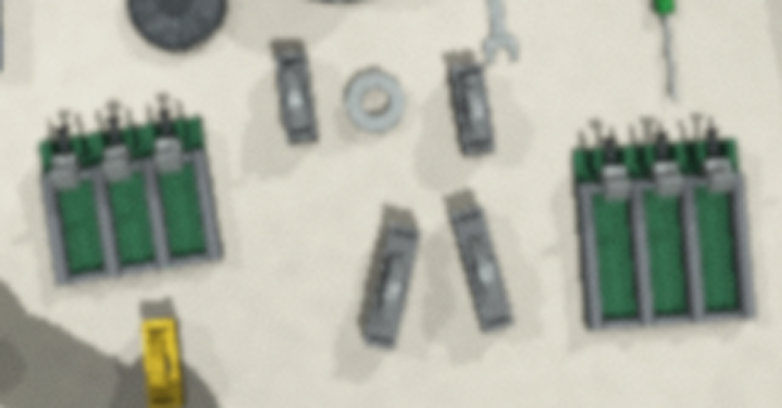

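View pics/scz.png

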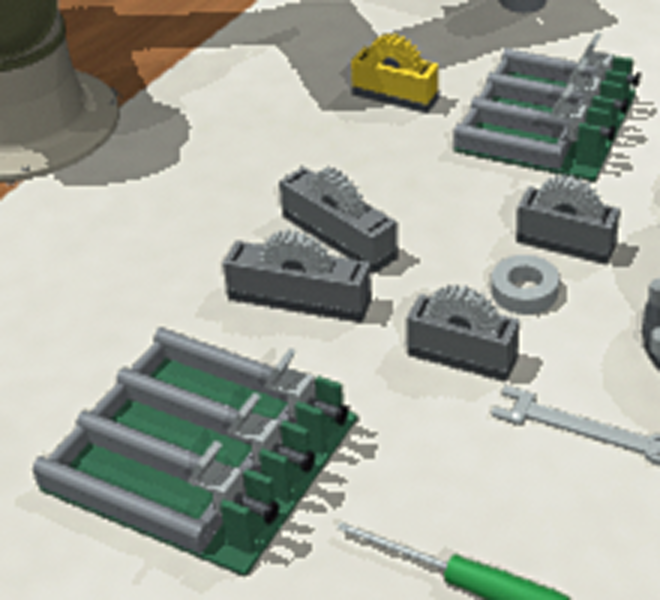

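servo_tool(
  motion=[
    [-0.45,-0.31,-0.116,0,0,-0.44,1],
    [-0.45,-0.31,-0.116,0,0,-0.44,1],
    [-0.45,-0.31,-0.116,0,0,-0.44,1],
    [-0.45,-0.31,-0.116,0,0,-0.44,1],
    [-0.45,-0.31,-0.116,0,0,-0.44,1],
    [-0.45,-0.31,-0.116,0,0,-0.44,1],
    [-0.45,-0.31,-0.116,0,0,-0.44,1],
    [-0.45,-0.31,-0.116,0,0,-0.44,1],
  ],
)

```text
clock: 0.82
ee_pos: [0.3802, 0.2058, 0.4709]
ee_rot: [0.0, -0.0, 1.0, 0.0]
force: [-0.5, 0.1, 0.1]
opening: 1.0
```

```bash
python3 - <<'E'
from h import *
print(rel([.5,0,.52],np.pi/2))
c=load('top0')
for n,x,y in(('SA',295,93),('SB',474,100),('LA',390,275),('LB',482,265)): print(n,atz(c,170+x/3.4,170+y/3.4,.085).round(3))
for n,x,y in(('sbay',132,215),('lbay',665,260)): print(n,atz(c,170+x/3.4,170+y/3.4,.02).round(3))
E
```

```text
(array([-0.11968144, -0.20579909, -0.04905608]), np.float64(0.0004353743050511394))
SA [0.655 0.1   0.085]
SB [ 0.642 -0.096  0.085]
LA [0.453 0.001 0.085]
LB [ 0.461 -0.1    0.085]
sbay [0.528 0.292 0.02 ]
lbay [ 0.461 -0.312  0.02 ]
```

servo_tool(
  motion=[
    [-0.12,-0.206,-0.05,0,0,0,1],
    [-0.12,-0.206,-0.05,0,0,0,1],
    [-0.12,-0.206,-0.05,0,0,0,1],
    [-0.12,-0.206,-0.05,0,0,0,1],
    [-0.12,-0.206,-0.05,0,0,0,1],
    [-0.12,-0.206,-0.05,0,0,0,1],
    [-0.12,-0.206,-0.05,0,0,0,1],
    [-0.12,-0.206,-0.05,0,0,0,1],
  ],
)

```text
clock: 1.48
ee_pos: [0.5005, 0.0003, 0.52]
ee_rot: [-0.0, 0.001, 1.0, 0.0]
force: [-0.2, 0.9, 0.6]
opening: 1.001
```

```bash
python3 - <<'E'
from h import *
c=snap('wrist','w1');cv2.imwrite('pics/w1z.png',cv2.resize(c['img'][:,:,::-1],(800,600),interpolation=cv2.INTER_CUBIC))
print(env.get_obs()['ee_pos'])
E
```

```text
[0.49999347 0.00140865 0.52003409]
```

View pics/w1z.png

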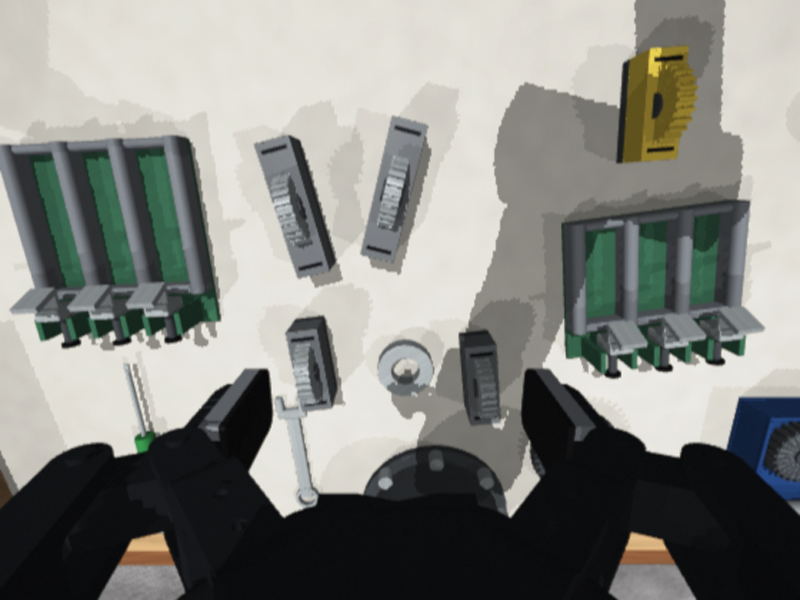

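```bash
python3 - <<'E'
import cv2,numpy as np
a=cv2.imread('pics/w1.png')
k=cv2.resize(a[75:305,170:360],None,fx=2.6,fy=2.6,interpolation=cv2.INTER_CUBIC); k=np.clip(k*1.5,0,255).astype('uint8')
cv2.imwrite('pics/car.png',k)
b=np.hstack([a[85:250,0:160],a[130:295,385:545]])
cv2.imwrite('pics/bays.png',cv2.resize(b,None,fx=2.5,fy=2.5,interpolation=cv2.INTER_CUBIC))
E
```

```text
(no output)
```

View pics/car.png

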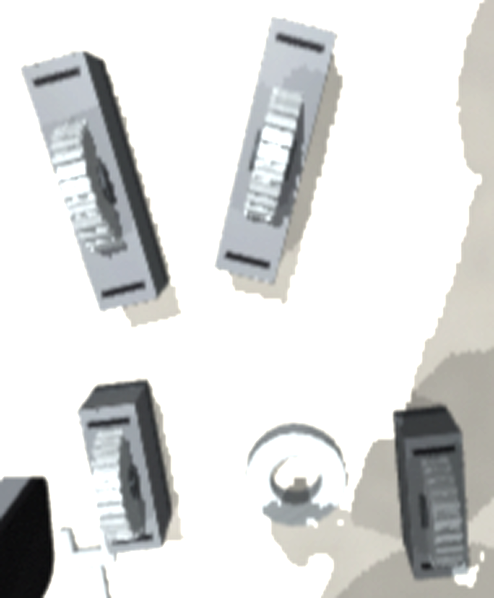

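View pics/bays.png

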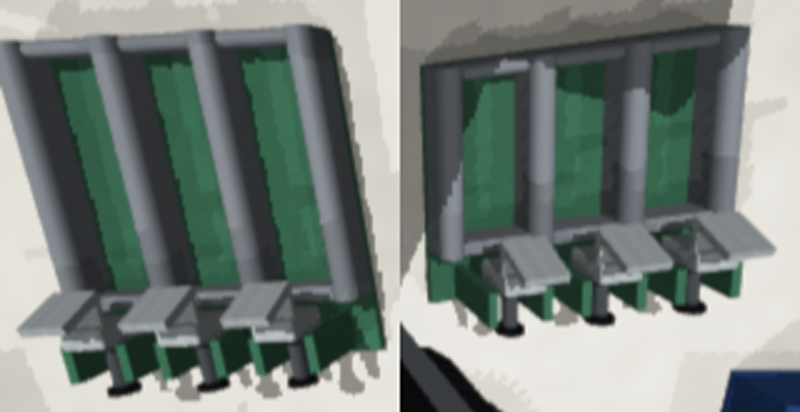

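Block tops and slots are clear: LB corners are at (24,70),(84,53),(153,296),(103,310) in the crop, and the others are read the same way. I'll fit the carriers, then look at each bay closer up.

```bash
cat >> h.py <<'E'
from scipy.optimize import least_squares
def fitrect(c,pts,L,W,z,g):
    """corners order: -x left(-y), -x +y, +x +y, +x -y"""
    m=np.array([[-L,-W],[-L,W],[L,W],[L,-W]])/2
    def f(p):
        k,s=np.cos(p[2]),np.sin(p[2]); q=m@np.array([[k,s],[-s,k]])+p[:2]
        return np.concatenate([proj(c,[*a,z])-b for a,b in zip(q,pts)])
    r=least_squares(f,g); return r.x,f(r.x)
E
python3 - <<'E'
from h import *
c=load('w1');t=load('top0')
K={'LB':(140,[(24,70),(84,53),(153,296),(103,310)],(.46,-.1,0),(482,265)),'LA':(140,[(275,17),(336,33),(275,283),(218,266)],(.45,0,0),(390,275)),
'SB':(100,[(80,412),(132,405),(160,541),(112,552)],(.64,-.1,0),(474,100)),'SA':(100,[(408,437),(461,433),(466,572),(418,578)],(.65,.1,0),(295,93))}
for n,(L,p,g,tp) in K.items():
    p=np.array(p)/2.6+[170,75]
    for z in (.05,.06):
        x,r=fitrect(c,p,L/1000,.036,z,g); print(n,z,x.round(4),'rms px',np.sqrt((r**2).mean()).round(2))
    w=[atz(c,*q,.05)[:2] for q in p]; print('  lens',[np.linalg.norm(w[i]-w[(i+1)%4]).round(4) for i in range(4)])
# tri of gear tops
for n,q,tp in(('LB',(85,185),(482,265)),('LA',(275,150),(390,275)),('SB',(113,480),(474,100)),('SA',(443,505),(295,93))):
    P,e=tri((c,170+q[0]/2.6,75+q[1]/2.6),(t,170+tp[0]/3.4,170+tp[1]/3.4)); print(n,P.round(3),np.round(e,4))
E
```

```text
LB 0.05 [ 0.4594 -0.1052  0.2393] rms px 1.33
LB 0.06 [ 0.459  -0.1027  0.2382] rms px 2.08
  lens [np.float64(0.034), np.float64(0.136), np.float64(0.0308), np.float64(0.1366)]
LA 0.05 [ 0.4421 -0.0031 -0.2448] rms px 0.87
LA 0.06 [ 0.4421 -0.0031 -0.2451] rms px 1.63
  lens [np.float64(0.0333), np.float64(0.1386), np.float64(0.0343), np.float64(0.1367)]
SB 0.05 [ 0.6379 -0.0995  0.1413] rms px 1.45
SB 0.06 [ 0.6333 -0.0972  0.1398] rms px 1.91
  lens [np.float64(0.0321), np.float64(0.0931), np.float64(0.0321), np.float64(0.0965)]
SA 0.05 [0.6572 0.0992 0.1028] rms px 1.02
SA 0.06 [0.6522 0.0969 0.1035] rms px 1.41
  lens [np.float64(0.0325), np.float64(0.0969), np.float64(0.0311), np.float64(0.0988)]
LB [ 0.458 -0.101  0.079] [0.0027 0.0027]
LA [ 0.448 -0.004 -0.362] [0.0012 0.0012]
SB [ 0.645 -0.103  0.039] [0.0044 0.0044]
SA [0.659 0.103 0.044] [0.0007 0.0007]
```

servo_tool(
  motion=[
    [0.04,-0.3,0.16,0,0,0,1],
    [0.04,-0.3,0.16,0,0,0,1],
    [0.04,-0.3,0.16,0,0,0,1],
    [0.04,-0.3,0.16,0,0,0,1],
    [0.04,-0.3,0.16,0,0,0,1],
    [0.04,-0.3,0.16,0,0,0,1],
    [0.04,-0.3,0.16,0,0,0,1],
    [0.04,-0.3,0.16,0,0,0,1],
  ],
)

```text
clock: 2.2
ee_pos: [0.4607, -0.2906, 0.364]
ee_rot: [0.0, -0.001, 1.0, 0.0]
force: [1.0, 0.3, 0.4]
opening: 1.001
```

servo_tool(
  motion=[
    [0,0,0.01,0,0,0,1],
    [0,0,0.01,0,0,0,1],
    [0,0,0.01,0,0,0,1],
  ],
)

```text
clock: 2.45
ee_pos: [0.4613, -0.2892, 0.3548]
ee_rot: [-0.0, -0.001, 1.0, 0.0]
force: [-0.1, 0.2, -0.2]
opening: 0.999
```

```bash
python3 - <<'E'
from h import *
c=snap('wrist','lb');print(env.get_obs()['ee_pos']);t=load('w1')
cv2.imwrite('pics/lbz.png',cv2.resize(c['img'][:,:,::-1],(800,600),interpolation=cv2.INTER_CUBIC))
E
```

```text
[ 0.46149739 -0.2889812   0.35564981]
```

View pics/lbz.png

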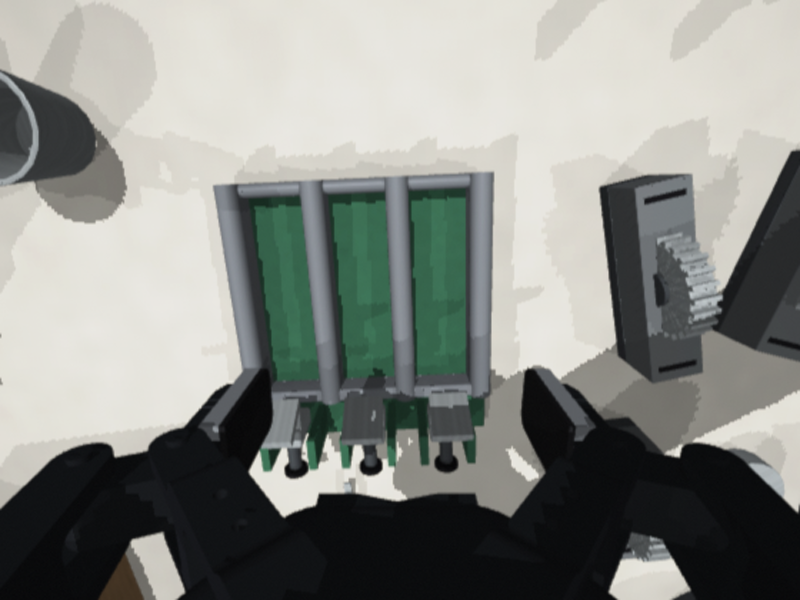

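```bash
python3 - <<'E'
from h import *
c=load('lb');w=load('w1');s=560/800
a=[(225,186),(311,182),(397,178),(482,174)];b=[(257,370),(330,390),(404,382),(480,385)]
A=np.array([atz(c,x*s,y*s,.034)[:2] for x,y in a]);B=np.array([atz(c,x*s,y*s,.034)[:2] for x,y in b])
print(A.round(4),B.round(4));d=B-A;print('yaw walls',np.arctan2(d[:,1],d[:,0]).round(4),'ends',np.arctan2(-(A[3]-A[0])[0],(A[3]-A[0])[1]),np.linalg.norm(A[3]-A[0])/3)
for q in [(252,199),(303,197),(331,196),(388,193),(411,192),(467,189),(277,381),(318,381),(343,380),(390,378),(415,376),(466,374)]: print(q,atz(c,q[0]*s,q[1]*s,.008)[:2].round(4))
# heights: ridge -x ends seen in both
for q,l in zip(a[1:],[(103,42),(203,38),(303,32)]): 
    P,e=tri((c,q[0]*s,q[1]*s),(w,l[0]/2.5,85+l[1]/2.5)); print('ridge',P.round(4),np.round(e,4))
# LB carrier check: top-face corners here
pts=np.array([(635,188),(690,175),(702,373),(654,381)])*s
for z in(.04,.05,.06):
    x,r=fitrect(c,pts,.14,.036,z,(.46,-.1,.2)); print(z,x.round(4),np.sqrt((r**2).mean()).round(2))
E
```

```text
[[ 0.3948 -0.4037]
 [ 0.3922 -0.3466]
 [ 0.3896 -0.2897]
 [ 0.387  -0.2338]] [[ 0.5279 -0.3943]
 [ 0.5444 -0.3403]
 [ 0.5377 -0.2841]
 [ 0.5401 -0.2266]]
yaw walls [0.0702 0.0409 0.0375 0.0471] ends 0.04624169354182083 0.05669502767692206
(252, 199) [ 0.4043 -0.3952]
(303, 197) [ 0.4029 -0.358 ]
(331, 196) [ 0.4021 -0.3376]
(388, 193) [ 0.3999 -0.2961]
(411, 192) [ 0.3992 -0.2795]
(467, 189) [ 0.3971 -0.2389]
(277, 381) [ 0.55   -0.3881]
(318, 381) [ 0.55   -0.3543]
(343, 380) [ 0.5491 -0.3337]
(390, 378) [ 0.5473 -0.2951]
(415, 376) [ 0.5454 -0.2746]
(466, 374) [ 0.5436 -0.2328]
ridge [ 0.3935 -0.3482  0.0264] [0.0013 0.0013]
ridge [ 0.391  -0.2899  0.0249] [0.0015 0.0015]
ridge [ 0.388  -0.2316  0.0224] [0.0012 0.0012]
0.04 [ 0.4606 -0.1001  0.2462] 1.28
0.05 [ 0.4588 -0.1066  0.2505] 1.19
0.06 [ 0.4569 -0.1131  0.2551] 2.84
```

servo_tool(
  motion=[
    [0.003,0.184,0.055,0,0,-0.245,0.6],
    [0.003,0.184,0.055,0,0,-0.245,0.6],
    [0.003,0.184,0.055,0,0,-0.245,0.6],
    [0.003,0.184,0.055,0,0,-0.245,0.6],
    [0.003,0.184,0.055,0,0,-0.245,0.6],
    [0.003,0.184,0.055,0,0,-0.245,0.6],
    [0.003,0.184,0.055,0,0,-0.245,0.6],
  ],
)

```text
clock: 3.08
ee_pos: [0.4582, -0.1044, 0.3009]
ee_rot: [0.001, -0.124, 0.992, -0.001]
force: [-0.1, -0.9, 1.1]
opening: 0.802
```

```bash
python3 - <<'E'
from h import *
c=snap('wrist','g1');print(rel([.459,-.1055,.228],np.pi/2+.245))
cv2.imwrite('pics/g1z.png',c['img'][:,:,::-1])
E
```

```text
(array([-5.58688375e-04,  6.21371411e-05,  7.30145063e-02]), np.float64(0.002710003448693765))
```

View pics/g1z.png

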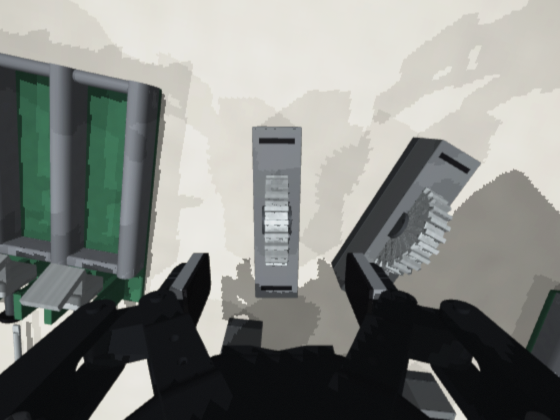

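servo_tool(
  motion=[
    [0,0,0.03,0,0,0,0.5],
    [0,0,0.06,0,0,0,0.5],
    [0,0,0.073,0,0,0,0.5],
    [0,0,0.073,0,0,0,0.5],
    [0,0,0.073,0,0,0,-1],
    [0,0,0.073,0,0,0,-1],
    [0,0,0.073,0,0,0,-1],
    [0,0,0.073,0,0,0,-1],
  ],
  newtons=60,
)

```text
clock: 3.8
ee_pos: [0.4583, -0.1067, 0.2278]
ee_rot: [0.001, -0.122, 0.993, -0.001]
force: [0.2, 2.0, 4.7]
opening: 0.187
```

servo_tool(
  motion=[
    [0,0,0,0,0,0,-1],
    [0,0,0,0,0,0,-1],
    [0,0,0,0,0,0,-1],
    [0,0,0,0,0,0,-1],
    [0,0,0,0,0,0,-1],
  ],
)

```text
clock: 4.22
ee_pos: [0.4582, -0.1064, 0.2278]
ee_rot: [0.001, -0.122, 0.992, -0.0]
force: [-1.1, 2.2, 5.3]
opening: 0.174
```

```bash
python3 - <<'E'
from h import *
c=load('g1');print(fitrect(c,[(252,127),(301,127),(298,296),(256,297)],.14,.036,.05,(.46,-.1,.2)))
print(env.get_obs()['ee_pos'],env.get_obs()['opening'],rel([.4765,-.3729,.35],np.pi/2+.044))
E
```

```text
(array([ 0.45824043, -0.10616486,  0.25206756]), array([-0.69918173, -0.97894302,  0.62233019, -1.11538609,  0.32050597,
        1.9532437 , -0.2315052 ,  1.02988104]))
[ 0.45820901 -0.10639699  0.22784219] 0.17414955249769903 (array([ 0.04675928, -0.26306022, -0.1220403 ]), np.float64(0.2011295142253764))
```

servo_tool(
  motion=[
    [0,0,-0.03,0,0,0,-1],
    [0,0,-0.06,0,0,0,-1],
    [0,0,-0.09,0,0,0,-1],
    [0,0,-0.122,0,0,0,-1],
    [0,0,-0.122,0,0,0,-1],
  ],
)

```text
clock: 4.63
ee_pos: [0.4585, -0.1067, 0.3544]
ee_rot: [0.004, -0.122, 0.992, -0.003]
force: [1.3, -0.6, -2.6]
opening: 0.174
```

servo_tool(
  motion=[
    [0.047,-0.263,0,0,0,0.201,-1],
    [0.047,-0.263,0,0,0,0.201,-1],
    [0.047,-0.263,0,0,0,0.201,-1],
    [0.047,-0.263,0,0,0,0.201,-1],
    [0.047,-0.263,0,0,0,0.201,-1],
    [0.047,-0.263,0,0,0,0.201,-1],
    [0.047,-0.263,0,0,0,0.201,-1],
    [0.047,-0.263,0,0,0,0.201,-1],
  ],
)

```text
clock: 5.3
ee_pos: [0.4754, -0.3767, 0.3469]
ee_rot: [-0.001, -0.02, 1.0, 0.0]
force: [-0.3, -0.3, -3.6]
opening: 0.178
```

```bash
python3 - <<'E'
from h import *
print(rel([.4765,-.3729,.27],np.pi/2+.044),env.get_obs()['force'],env.get_obs()['opening'])
c=snap('wrist','p1')
E
```

```text
(array([-0.00136249,  0.00370877,  0.07691484]), np.float64(-0.003587852654219681)) [-0.26331068 -0.29491671 -3.5516788 ] 0.17810949838372409
```

View pics/p1.png

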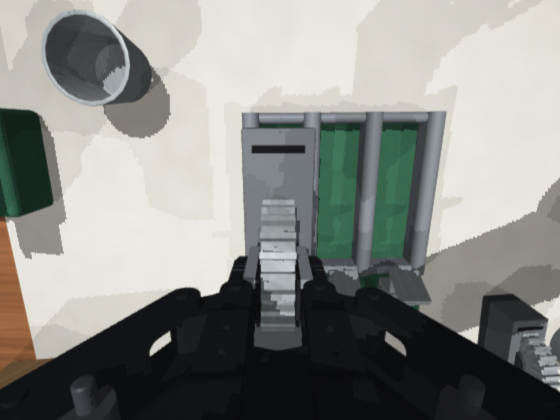

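```bash
python3 - <<'E'
from h import *
c=load('p1')
for z in(.028,.034): print(z,[atz(c,u,117,z)[:2].round(4).tolist() for u in(249.5,312,374.5,437)])
print([atz(c,u,v,.034)[:2].round(4).tolist() for u,v in((363,262),(423,262))])
for u,v in((281,124),(343,124),(405,123),(338,260),(395,260)): print('floor',atz(c,u,v,.008)[:2].round(4))
# held block top corners: z
k=env.get_obs()['ee_pos'];zt=k[2]-.228+.05
print(zt,[atz(c,u,v,zt)[:2].round(4).tolist() for u,v in((242,128),(316,128))])
E
```

```text
0.028 [[0.3977, -0.4068], [0.3954, -0.3488], [0.393, -0.2907], [0.3907, -0.2326]]
0.034 [[0.3979, -0.4063], [0.3956, -0.3494], [0.3933, -0.2925], [0.391, -0.2356]]
[[0.5376, -0.2857], [0.5351, -0.2231]]
floor [ 0.4027 -0.3771]
floor [ 0.4002 -0.3151]
floor [ 0.3967 -0.2532]
floor [ 0.5485 -0.3057]
floor [ 0.5459 -0.2409]
0.16900444791422053 [[0.4064, -0.3976], [0.4049, -0.3621]]
```

servo_tool(
  motion=[
    [-0.0013,0.0027,0.013,0,0,0,-1],
    [-0.0013,0.0027,0.027,0,0,0,-1],
    [-0.0013,0.0027,0.027,0,0,0,-1],
    [-0.0013,0.0027,0.027,0,0,0,-1],
  ],
)

```text
clock: 5.68
ee_pos: [0.4775, -0.3694, 0.3211]
ee_rot: [-0.001, -0.023, 1.0, 0.001]
force: [-0.7, 0.3, -3.2]
opening: 0.177
```

```bash
python3 - <<'E'
from h import *
print(rel([.4765,-.374,.236],np.pi/2+.044),env.get_obs()['force'],env.get_obs()['ee_pos'])
E
```

```text
(array([ 0.00109259, -0.00471368,  0.08513067]), np.float64(0.0011093499320835587)) [-0.70973853  0.32963034 -3.2107283 ] [ 0.47750021 -0.36938887  0.32113742]
```

servo_tool(
  motion=[
    [0.001,-0.0047,0.0,0,0,0,-1],
    [0.001,-0.0047,0,0,0,0,-1],
    [0.001,-0.0047,0,0,0,0,-1],
    [0.001,-0.0047,0,0,0,0,-1],
    [0.001,-0.0047,0,0,0,0,-1],
  ],
)

```text
clock: 6.1
ee_pos: [0.4766, -0.375, 0.322]
ee_rot: [0.0, -0.022, 1.0, -0.0]
force: [-0.6, -0.5, -4.5]
opening: 0.176
```

servo_tool(
  motion=[
    [0,0,0.015,0,0,0,-1],
    [0,0,0.03,0,0,0,-1],
    [0,0,0.03,0,0,0,-1],
    [0,0,0.03,0,0,0,-1],
  ],
)

```text
clock: 6.43
ee_pos: [0.4762, -0.375, 0.2911]
ee_rot: [-0.001, -0.022, 1.0, 0.001]
force: [-4.7, 1.5, -4.3]
opening: 0.176
```

```bash
python3 - <<'E'
from h import *
print(rel([.4765,-.374,.236],np.pi/2+.044),env.get_obs()['force'],env.get_obs()['ee_pos'])
E
```

```text
(array([-0.0005186 ,  0.00088104,  0.0551232 ]), np.float64(0.0002571709863572469)) [-4.71051086  1.52581669 -4.33256421] [ 0.47618749 -0.37500717  0.2911226 ]
```

Latch is being wedged (−4.7 N in x). Continue down.

servo_tool(
  motion=[
    [-0.0005,0.001,0.012,0,0,0,-1],
    [-0.0005,0.001,0.024,0,0,0,-1],
    [-0.0005,0.001,0.036,0,0,0,-1],
    [-0.0005,0.001,0.042,0,0,0,-1],
    [-0.0005,0.001,0.042,0,0,0,-1],
  ],
)

```text
clock: 6.85
ee_pos: [0.4767, -0.3739, 0.2484]
ee_rot: [-0.001, -0.022, 1.0, 0.001]
force: [-5.1, -0.9, -7.0]
opening: 0.172
```

servo_tool(
  motion=[
    [0,0,0.006,0,0,0,-1],
    [0,0,0.01,0,0,0,-1],
    [0,0,0.013,0,0,0,-1],
    [0,0,0.013,0,0,0,-1],
  ],
)

```text
clock: 7.18
ee_pos: [0.4773, -0.3738, 0.2363]
ee_rot: [0.0, -0.022, 1.0, 0.0]
force: [0.1, -0.2, -4.2]
opening: 0.176
```

servo_tool(
  motion=[
    [0,0,0.001,0,0,0,-1],
    [0,0,0.002,0,0,0,-1],
    [0,0,0.003,0,0,0,-1],
    [0,0,0.003,0,0,0,-1],
  ],
)

```text
clock: 7.52
ee_pos: [0.4775, -0.3739, 0.2359]
ee_rot: [0.001, -0.022, 1.0, -0.001]
force: [-3.9, 4.8, 11.4]
opening: 0.175
```

servo_tool(
  motion=[
    [0,0,0,0,0,0,0.0],
    [0,0,0,0,0,0,0.2],
    [0,0,0,0,0,0,0.2],
    [0,0,0,0,0,0,0.2],
    [0,0,-0.03,0,0,0,0.2],
    [0,0,-0.06,0,0,0,0.2],
    [0,0,-0.09,0,0,0,0.2],
    [0,0,-0.1,0,0,0,0.2],
  ],
)

```text
clock: 8.18
ee_pos: [0.4774, -0.3743, 0.3384]
ee_rot: [0.002, -0.022, 1.0, -0.003]
force: [-0.0, -0.2, -0.0]
opening: 0.598
```

```bash
python3 - <<'E'
from h import *
print(rel([.442,-.003,.31],np.pi/2-.245),env.get_obs()['opening'],env.get_obs()['force'])
E
```

```text
(array([0.01905223, 0.37262447, 0.02629549]), np.float64(0.2892300671583077)) 0.5975040246137998 [-0.04716011 -0.22997158 -0.04830645]
```

servo_tool(
  motion=[
    [0.019,0.3726,0.02,0,0,0.289,0.2],
    [0.019,0.3726,0.02,0,0,0.289,0.2],
    [0.019,0.3726,0.02,0,0,0.289,0.2],
    [0.019,0.3726,0.02,0,0,0.289,0.2],
    [0.019,0.3726,0.02,0,0,0.289,0.2],
    [0.019,0.3726,0.02,0,0,0.289,0.2],
    [0.019,0.3726,0.02,0,0,0.289,0.2],
    [0.019,0.3726,0.02,0,0,0.289,0.2],
  ],
)

```text
clock: 8.85
ee_pos: [0.4448, -0.0408, 0.3156]
ee_rot: [0.0, 0.122, 0.992, 0.0]
force: [0.8, 0.2, -0.4]
opening: 0.602
```

```bash
python3 - <<'E'
from h import *
print(rel([.442,-.003,.31],np.pi/2-.245))
E
```

```text
(array([0.011886  , 0.03602378, 0.00562694]), np.float64(-0.0003140268640411392))
```

servo_tool(
  motion=[
    [0.012,0.036,0.005,0,0,0,0.2],
    [0.012,0.036,0.005,0,0,0,0.2],
    [0.012,0.036,0.005,0,0,0,0.2],
    [0.012,0.036,0.005,0,0,0,0.2],
    [0.012,0.036,0.005,0,0,0,0.2],
  ],
)

```text
clock: 9.27
ee_pos: [0.4428, -0.0058, 0.3109]
ee_rot: [0.0, 0.123, 0.992, -0.0]
force: [0.3, 0.1, 0.1]
opening: 0.6
```

```bash
python3 - <<'E'
from h import *
c=snap('wrist','g2');print(rel([.442,-.003,.228],np.pi/2-.245))
E
```

```text
(array([0.00146962, 0.00262005, 0.08288888]), np.float64(-0.001542757585972332))
```

View pics/g2.png

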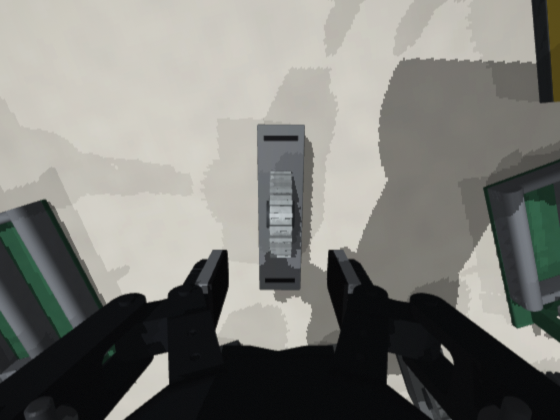

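servo_tool(
  motion=[
    [0.001,0.0026,0.03,0,0,0,0.2],
    [0.001,0.0026,0.06,0,0,0,0.2],
    [0.001,0.0026,0.083,0,0,0,0.2],
    [0.001,0.0026,0.083,0,0,0,0.2],
    [0.001,0.0026,0.083,0,0,0,-1],
    [0.001,0.0026,0.083,0,0,0,-1],
    [0.001,0.0026,0.083,0,0,0,-1],
    [0.001,0.0026,0.083,0,0,0,-1],
  ],
  newtons=60,
)

```text
clock: 9.98
ee_pos: [0.4427, -0.0025, 0.2294]
ee_rot: [0.002, 0.122, 0.993, -0.0]
force: [-1.2, -3.6, 6.3]
opening: 0.171
```

servo_tool(
  motion=[
    [0,0,0,0,0,0,-1],
    [0,0,0,0,0,0,-1],
    [0,0,0,0,0,0,-1],
    [0,0,0,0,0,0,-1],
  ],
)

```text
clock: 10.32
ee_pos: [0.4427, -0.0024, 0.2294]
ee_rot: [0.002, 0.122, 0.993, -0.001]
force: [-2.1, -3.4, 7.6]
opening: 0.177
```

```bash
python3 - <<'E'
from h import *
c=load('g2');print(fitrect(c,[(258,125),(305,125),(300,289),(261,289)],.14,.036,.05,(.44,-.0,-.2)))
print(env.get_obs()['ee_pos'],rel([.4714,-.258,.35],np.pi/2+.044))
E
```

```text
(array([ 0.44181654, -0.00405456, -0.24857504]), array([-0.60566583, -0.98113047,  0.58819838, -0.8614639 ,  1.03366173,
        1.35233918, -1.01283996,  1.26721883]))
[ 0.44269194 -0.00242086  0.22936554] (array([-0.0901238 , -0.24111789, -0.12015567]), np.float64(-0.28852485351804535))
```

servo_tool(
  motion=[
    [0,0,-0.03,0,0,0,-1],
    [0,0,-0.06,0,0,0,-1],
    [0,0,-0.09,0,0,0,-1],
    [0,0,-0.12,0,0,0,-1],
    [0,0,-0.12,0,0,0,-1],
  ],
)

```text
clock: 10.73
ee_pos: [0.4426, -0.002, 0.3531]
ee_rot: [0.005, 0.122, 0.993, -0.001]
force: [1.7, -0.8, -4.0]
opening: 0.174
```

servo_tool(
  motion=[
    [-0.09,-0.241,0,0,0,-0.2885,-1],
    [-0.09,-0.241,0,0,0,-0.2885,-1],
    [-0.09,-0.241,0,0,0,-0.2885,-1],
    [-0.09,-0.241,0,0,0,-0.2885,-1],
    [-0.09,-0.241,0,0,0,-0.2885,-1],
    [-0.09,-0.241,0,0,0,-0.2885,-1],
    [-0.09,-0.241,0,0,0,-0.2885,-1],
    [-0.09,-0.241,0,0,0,-0.2885,-1],
  ],
)

```text
clock: 11.4
ee_pos: [0.4707, -0.2613, 0.3463]
ee_rot: [-0.001, -0.02, 1.0, 0.0]
force: [0.2, 0.4, -6.1]
opening: 0.178
```

servo_tool(
  motion=[
    [0,0,0.01,0,0,0,-1],
    [0,0,0.027,0,0,0,-1],
    [0,0,0.027,0,0,0,-1],
    [0,0,0.027,0,0,0,-1],
    [0,0,0.027,0,0,0,-1],
  ],
)

```text
clock: 11.82
ee_pos: [0.4713, -0.257, 0.3211]
ee_rot: [0.0, -0.022, 1.0, 0.0]
force: [-0.5, -0.3, -5.7]
opening: 0.171
```

```bash
python3 - <<'E'
from h import *
print(rel([.472,-.258,.236],np.pi/2+.044),env.get_obs()['force'],env.get_obs()['opening'])
c=snap('wrist','p2')
E
```

```text
(array([-0.00068997, -0.00102002,  0.08510914]), np.float64(0.0006746992216326575)) [-0.53688877 -0.32045573 -5.68872075] 0.17103650698371722
```

View pics/p2.png

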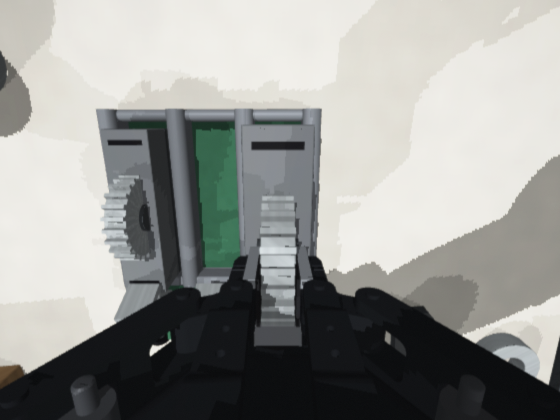

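servo_tool(
  motion=[
    [-0.0007,-0.0008,0.012,0,0,0,-1],
    [-0.0007,-0.0008,0.024,0,0,0,-1],
    [-0.0007,-0.0008,0.036,0,0,0,-1],
    [-0.0007,-0.0008,0.048,0,0,0,-1],
    [-0.0007,-0.0008,0.06,0,0,0,-1],
    [-0.0007,-0.0008,0.072,0,0,0,-1],
    [-0.0007,-0.0008,0.072,0,0,0,-1],
  ],
)

```text
clock: 12.45
ee_pos: [0.4712, -0.2581, 0.2474]
ee_rot: [-0.002, -0.022, 1.0, 0.001]
force: [-5.1, -0.4, -9.0]
opening: 0.176
```

servo_tool(
  motion=[
    [0,0,0.006,0,0,0,-1],
    [0,0,0.01,0,0,0,-1],
    [0,0,0.013,0,0,0,-1],
    [0,0,0.016,0,0,0,-1],
    [0,0,0.016,0,0,0,-1],
  ],
)

```text
clock: 12.87
ee_pos: [0.4719, -0.2585, 0.2373]
ee_rot: [0.0, -0.022, 1.0, -0.001]
force: [-18.4, 8.3, 36.5]
opening: 0.173
```

servo_tool(
  motion=[
    [0,0,-0.002,0,0,0,-1],
    [0,0,-0.002,0,0,0,-0.1],
    [0,0,-0.002,0,0,0,-0.1],
    [0,0,-0.002,0,0,0,-0.1],
    [0,0,-0.03,0,0,0,-0.1],
    [0,0,-0.06,0,0,0,-0.1],
    [0,0,-0.09,0,0,0,-0.1],
    [0,0,-0.13,0,0,0,-0.1],
  ],
)

```text
clock: 13.53
ee_pos: [0.4717, -0.2583, 0.3629]
ee_rot: [-0.001, -0.022, 1.0, 0.001]
force: [0.4, -0.9, 0.4]
opening: 0.445
```

servo_tool(
  motion=[
    [-0.07,0.53,0,0,0,0.044,0.2],
    [-0.07,0.53,0,0,0,0.044,0.2],
    [-0.07,0.53,0,0,0,0.044,0.2],
    [-0.07,0.53,0,0,0,0.044,0.2],
    [-0.07,0.53,0,0,0,0.044,0.2],
    [-0.07,0.53,0,0,0,0.044,0.2],
    [-0.07,0.53,0,0,0,0.044,0.2],
    [-0.07,0.53,0,0,0,0.044,0.2],
  ],
)

```text
clock: 14.2
ee_pos: [0.5009, 0.0757, 0.3631]
ee_rot: [0.001, 0.0, 1.0, 0.0]
force: [1.0, -0.2, 0.1]
opening: 0.603
```

```bash
python3 - <<'E'
from h import *
print(rel([.51,.27,.36],np.pi/2),env.get_obs()['joints'])
E
```

```text
(array([-0.00899421,  0.19426736,  0.00309314]), np.float64(-0.00039619091594222944)) [-8.15983903e-02  3.09480790e-01  1.61532766e+00  1.74017957e-04
  1.21578541e+00 -1.65205889e+00]
```

servo_tool(
  motion=[
    [0.0,0.2,0.003,0,0,0,0.2],
    [0.0,0.2,0.003,0,0,0,0.2],
    [0.0,0.2,0.003,0,0,0,0.2],
    [0.0,0.2,0.003,0,0,0,0.2],
    [0.0,0.2,0.003,0,0,0,0.2],
    [0.0,0.2,0.003,0,0,0,0.2],
    [0.0,0.2,0.003,0,0,0,0.2],
  ],
)

```text
clock: 14.78
ee_pos: [0.5008, 0.275, 0.3595]
ee_rot: [0.0, -0.001, 1.0, 0.0]
force: [-0.6, -0.7, 0.9]
opening: 0.602
```

```bash
python3 - <<'E'
from h import *
c=snap('wrist','sb');print(env.get_obs()['ee_pos'])
cv2.imwrite('pics/sbz.png',cv2.resize(c['img'][:,:,::-1],(800,600),interpolation=cv2.INTER_CUBIC))
E
```

```text
[0.50108778 0.27377    0.35958483]
```

View pics/sbz.png

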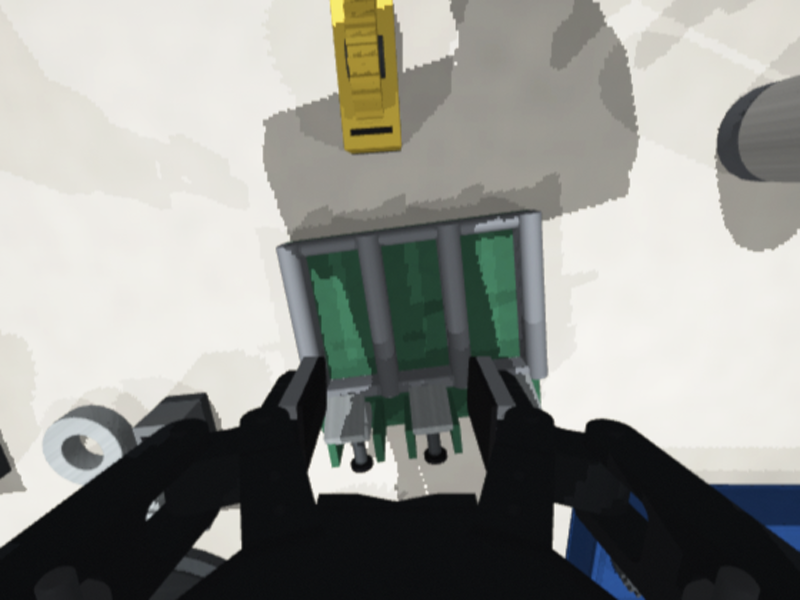

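```bash
python3 - <<'E'
from h import *
c=load('sb');s=.7
for z in(.028,.034):
    A=np.array([atz(c,x*s,y*s,z)[:2] for x,y in((285,247),(368,237),(449,226),(532,215))]);B=np.array([atz(c,x*s,y*s,z)[:2] for x,y in((388,388),(459,375))])
    d=B-A[1:3];print(z,A.round(4).tolist(),'walls',np.arctan2(d[:,1],d[:,0]).round(4),'end',np.arctan2(-(A[3]-A[0])[0],(A[3]-A[0])[1]).round(4),np.linalg.norm(A[3]-A[0])/3)
F=[(333,253),(410,243),(495,235.5)];G=[(352,378),(422,373),(508,359.5)]
for f,g in zip(F,G):
    a=atz(c,f[0]*s,f[1]*s,.008)[:2];b=atz(c,g[0]*s,g[1]*s,.008)[:2];print(a.round(4),b.round(4),np.linalg.norm(a-b).round(4),((a+b)/2).round(4),np.arctan2(*(b-a)[::-1]).round(3))
print(rel([.638,-.0995,.31],np.pi/2+.141),rel([.657,.0995,.31],np.pi/2+.103))
E
```

```text
0.028 [[0.4767, 0.1943], [0.4695, 0.2537], [0.4616, 0.3109], [0.4538, 0.3687]] walls [0.1164 0.1042] end 0.1306 0.05864729092572895
0.034 [[0.4758, 0.1958], [0.4687, 0.2541], [0.461, 0.3101], [0.4533, 0.3668]] walls [0.1164 0.1042] end 0.1306 0.05747659045042358
[0.4844 0.2254] [0.5893 0.2371] 0.1056 [0.5368 0.2313] 0.112
[0.4766 0.2842] [0.5846 0.2954] 0.1086 [0.5306 0.2898] 0.103
[0.4707 0.3484] [0.5723 0.3659] 0.1031 [0.5215 0.3571] 0.17
(array([-0.13666924, -0.37334901,  0.04966021]), np.float64(-0.14033884787141537)) (array([-0.1558008 , -0.17436163,  0.04961292]), np.float64(-0.10233884787141534))
```

servo_tool(
  motion=[
    [-0.156,-0.174,0.045,0,0,-0.102,0.2],
    [-0.156,-0.174,0.045,0,0,-0.102,0.2],
    [-0.156,-0.174,0.045,0,0,-0.102,0.2],
    [-0.156,-0.174,0.045,0,0,-0.102,0.2],
    [-0.156,-0.174,0.045,0,0,-0.102,0.2],
    [-0.156,-0.174,0.045,0,0,-0.102,0.2],
    [-0.156,-0.174,0.045,0,0,-0.102,0.2],
    [-0.156,-0.174,0.045,0,0,-0.102,0.2],
  ],
)

```text
clock: 15.5
ee_pos: [0.6575, 0.0967, 0.3142]
ee_rot: [-0.0, -0.049, 0.999, 0.0]
force: [-0.3, 0.4, -0.5]
opening: 0.602
```

```bash
python3 - <<'E'
from h import *
c=snap('wrist','g3');print(env.get_obs()['ee_pos'],rel([.657,.0995,.228],np.pi/2+.103))
cv2.imwrite('pics/g3z.png',np.clip(cv2.resize(c['img'][:,:,::-1],(800,600),interpolation=cv2.INTER_CUBIC)*1.6,0,255))
E
```

```text
[0.65695964 0.09815187 0.31476437] (array([-0.00021377,  0.00131617,  0.0867646 ]), np.float64(-0.0035199553599745137))[ WARN:0@2.078] global loadsave.cpp:1063 imwrite_ Unsupported depth image for selected encoder is fallbacked to CV_8U.
```

View pics/g3z.png

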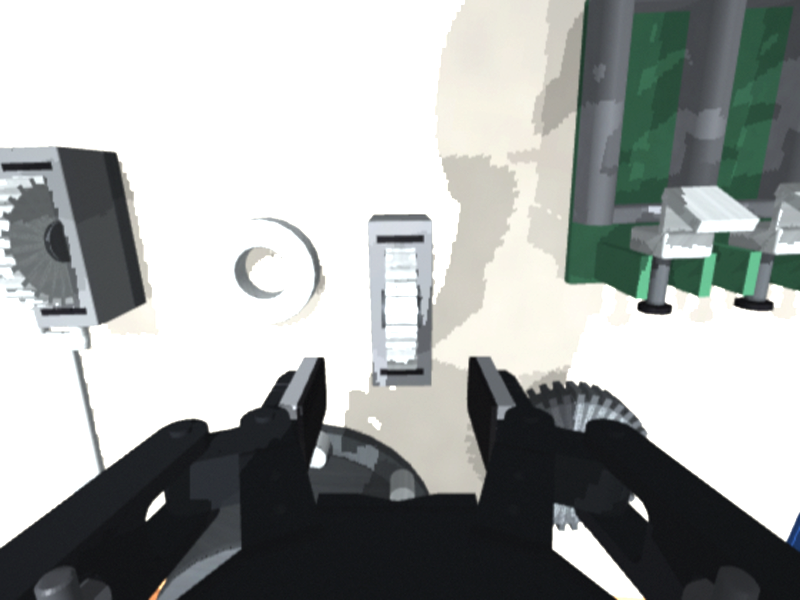

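```bash
python3 - <<'E'
from h import *
c=load('g3');s=.7
print(fitrect(c,np.array([(370,221),(432,221),(431,385),(373,384)])*s,.1,.036,.05,(.657,.1,.1)))
b=[atz(c,x*s,y*s,.05)[:2] for x,y in((57,151),(97,325),(38,327))];d=b[1]-b[0];print(b,np.linalg.norm(d),np.arctan2(d[1],d[0]))
y=np.arctan2(d[1],d[0]);k=(b[0]+b[1])/2+.018*np.array([np.sin(y),-np.cos(y)]);print('SB',k)
a=load('top0');
e=snap('top','top1');i=cv2.imread('pics/top0.png').astype(int);j=cv2.imread('pics/top1.png').astype(int)
print('wall0 line',[atz(c,x*s,y*s,.034)[:2].round(4).tolist() for x,y in((613,10),(597,222))])
print('clock',env.get_obs()['clock'])
E
```

```text
(array([0.65741651, 0.09863079, 0.10500815]), array([-1.32740553, -0.67293461,  1.51923354, -1.02341086,  0.2603185 ,
        0.61327359, -0.47484413,  1.60110509]))
[array([ 0.58995406, -0.08887463]), array([ 0.68527775, -0.07726959]), array([ 0.68988534, -0.11170823])] 0.09602751670807538 0.1211473055980764
SB [ 0.63979123 -0.10094018]
wall0 line [[0.4928, 0.1913], [0.5992, 0.2075]]
clock 15.6
```

servo_tool(
  motion=[
    [0,0.0005,0.03,0,0,0,0.2],
    [0,0.0005,0.06,0,0,0,0.2],
    [0,0.0005,0.087,0,0,0,0.2],
    [0,0.0005,0.087,0,0,0,0.2],
    [0,0.0005,0.087,0,0,0,-1],
    [0,0.0005,0.087,0,0,0,-1],
    [0,0.0005,0.087,0,0,0,-1],
    [0,0.0005,0.087,0,0,0,-1],
  ],
  newtons=60,
)

```text
clock: 16.27
ee_pos: [0.6574, 0.1, 0.2306]
ee_rot: [0.002, -0.051, 0.999, -0.0]
force: [-0.5, -0.8, 7.8]
opening: 0.175
```

servo_tool(
  motion=[
    [0,0,0,0,0,0,-1],
    [0,0,0,0,0,0,-1],
    [0,0,0,0,0,0,-1],
    [0,0,0,0,0,0,-1],
  ],
)

```text
clock: 16.6
ee_pos: [0.6574, 0.1, 0.2306]
ee_rot: [0.002, -0.051, 0.999, -0.0]
force: [-1.2, -1.0, 7.3]
opening: 0.176
```

servo_tool(
  motion=[
    [0,0,-0.03,0,0,0,-1],
    [0,0,-0.06,0,0,0,-1],
    [0,0,-0.09,0,0,0,-1],
    [0,0,-0.122,0,0,0,-1],
    [0,0,-0.122,0,0,0,-1],
  ],
)

```text
clock: 17.02
ee_pos: [0.6571, 0.1003, 0.3576]
ee_rot: [0.006, -0.051, 0.999, -0.0]
force: [1.3, -0.4, -3.5]
opening: 0.171
```

```bash
python3 - <<'E'
from h import *
print(env.get_obs()['force'],rel([.5215,.3476,.35],np.pi/2+.125))
E
```

```text
[ 1.30606942 -0.38904364 -3.51918872] (array([0.10982628, 0.25987345, 0.00594666]), np.float64(-0.023072601230247347))
```

servo_tool(
  motion=[
    [0.11,0.26,0.006,0,0,-0.023,-1],
    [0.11,0.26,0.006,0,0,-0.023,-1],
    [0.11,0.26,0.006,0,0,-0.023,-1],
    [0.11,0.26,0.006,0,0,-0.023,-1],
    [0.11,0.26,0.006,0,0,-0.023,-1],
    [0.11,0.26,0.006,0,0,-0.023,-1],
    [0.11,0.26,0.006,0,0,-0.023,-1],
    [0.11,0.26,0.006,0,0,-0.023,-1],
  ],
)

```text
clock: 17.68
ee_pos: [0.5175, 0.3524, 0.3428]
ee_rot: [-0.001, -0.065, 0.998, 0.001]
force: [-0.2, 0.5, -5.1]
opening: 0.176
```

servo_tool(
  motion=[
    [0,0,0.01,0,0,0,-1],
    [0,0,0.02,0,0,0,-1],
    [0,0,0.02,0,0,0,-1],
    [0,0,0.02,0,0,0,-1],
    [0,0,0.02,0,0,0,-1],
  ],
)

```text
clock: 18.1
ee_pos: [0.5217, 0.3467, 0.3237]
ee_rot: [-0.0, -0.062, 0.998, -0.0]
force: [0.0, -1.3, -5.4]
opening: 0.178
```

```bash
python3 - <<'E'
from h import *
print(rel([.5215,.3476,.2386],np.pi/2+.125),env.get_obs()['ee_pos'],env.get_obs()['force'])
c=snap('wrist','p3');d=np.clip(c['img'][80:320,120:400,::-1].astype(int)*1.3,0,255).astype('uint8')
cv2.imwrite('pics/p3z.png',cv2.resize(d,None,fx=2.5,fy=2.5,interpolation=cv2.INTER_CUBIC))
E
```

```text
(array([8.55704957e-05, 8.95948181e-04, 8.50611843e-02]), np.float64(-0.0017507479097920164)) [0.5217202  0.34673538 0.32366127] [ 4.20295105e-03 -1.32347934e+00 -5.39489960e+00]
```

View pics/p3z.png

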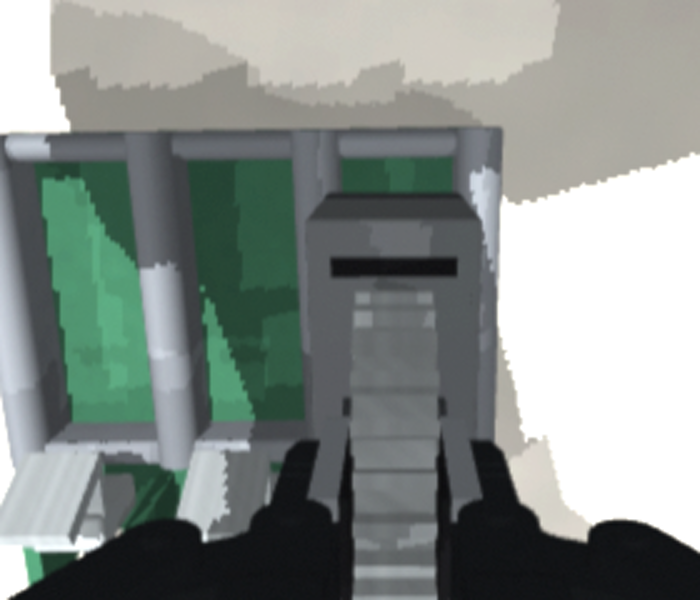

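```bash
python3 - <<'E'
from h import *
c=load('p3');f=lambda x,y,z:atz(c,120+x/2.5,80+y/2.5,z)[:2]
A=[f(150,134,.034),f(316,132,.034),f(480,130,.034)];print(np.round(A,4),np.linalg.norm(A[2]-A[0])/2,'yaw',np.arctan2(-(A[2]-A[0])[0],(A[2]-A[0])[1]))
B=f(180,455,.034);d=B-A[0];print('wall1 yaw',np.arctan2(d[1],d[0]))
for q in((235,160),(398,157),(105,430),(252,425)):print(q,f(*q,.008).round(4))
e=env.get_obs()['ee_pos'];zt=e[2]-.2306+.05
print('block -x edge',[f(x,219,zt).round(4).tolist() for x in(307,482)])
for y in(.125,.135):
    m=(A[1]+A[2])/2;print(y,'centre from ridges',m+.0628*np.array([np.cos(y),np.sin(y)]))
    g=f(398,157,.008);print(' from floor edge x',g+.053*np.array([np.cos(y),np.sin(y)]))
E
```

```text
[[0.4681 0.2558]
 [0.4606 0.3116]
 [0.4531 0.3667]] 0.05593499726572905 yaw 0.1349668745258837
wall1 yaw 0.12936469902540185
(235, 160) [0.4754 0.2797]
(398, 157) [0.4667 0.3405]
(105, 430) [0.5922 0.233 ]
(252, 425) [0.5824 0.2937]
block -x edge [[0.4739, 0.3221], [0.4696, 0.3572]]
0.125 centre from ridges [0.51912599 0.34696002]
 from floor edge x [0.51931684 0.34714846]
0.135 centre from ridges [0.51904458 0.34758272]
 from floor edge x [0.51924814 0.34767399]
```

servo_tool(
  motion=[
    [0.0013,0.001,0.01,0,0,-0.008,-1],
    [0.0013,0.001,0.022,0,0,-0.008,-1],
    [0.0013,0.001,0.034,0,0,-0.008,-1],
    [0.0013,0.001,0.046,0,0,-0.008,-1],
    [0.0013,0.001,0.058,0,0,-0.008,-1],
    [0.0013,0.001,0.066,0,0,-0.008,-1],
    [0.0013,0.001,0.072,0,0,-0.008,-1],
    [0.0013,0.001,0.072,0,0,-0.008,-1],
  ],
)

```text
clock: 18.82
ee_pos: [0.5194, 0.3483, 0.2498]
ee_rot: [-0.002, -0.066, 0.998, -0.001]
force: [-4.1, -1.0, -7.1]
opening: 0.172
```

servo_tool(
  motion=[
    [0,0,0.006,0,0,0,-1],
    [0,0,0.01,0,0,0,-1],
    [0,0,0.013,0,0,0,-1],
    [0,0,0.013,0,0,0,-1],
  ],
)

```text
clock: 19.15
ee_pos: [0.5201, 0.3484, 0.2391]
ee_rot: [0.001, -0.066, 0.998, 0.0]
force: [-0.2, 0.0, -5.4]
opening: 0.168
```

servo_tool(
  motion=[
    [0,0,0.001,0,0,0,-1],
    [0,0,0.002,0,0,0,-1],
    [0,0,0.003,0,0,0,-1],
    [0,0,0.003,0,0,0,-1],
  ],
)

```text
clock: 19.48
ee_pos: [0.5201, 0.3484, 0.2386]
ee_rot: [0.002, -0.066, 0.998, 0.0]
force: [-8.3, -3.3, 14.6]
opening: 0.17
```

servo_tool(
  motion=[
    [0,0,0,0,0,0,-0.1],
    [0,0,0,0,0,0,-0.1],
    [0,0,0,0,0,0,-0.1],
    [0,0,-0.03,0,0,0,-0.1],
    [0,0,-0.06,0,0,0,-0.1],
    [0,0,-0.09,0,0,0,-0.1],
    [0,0,-0.1,0,0,0,-0.1],
  ],
)

```text
clock: 20.07
ee_pos: [0.5202, 0.3486, 0.3407]
ee_rot: [0.004, -0.066, 0.998, 0.001]
force: [0.2, -0.1, 0.5]
opening: 0.452
```

```bash
python3 - <<'E'
from h import *
print(rel([.639,-.1005,.315],np.pi/2+.125))
E
```

```text
(array([-0.05817413, -0.46089065,  0.02522848]), np.float64(0.007716701087731925))
```

servo_tool(
  motion=[
    [-0.058,-0.461,0.02,0,0,0.006,0.2],
    [-0.058,-0.461,0.02,0,0,0.006,0.2],
    [-0.058,-0.461,0.02,0,0,0.006,0.2],
    [-0.058,-0.461,0.02,0,0,0.006,0.2],
    [-0.058,-0.461,0.02,0,0,0.006,0.2],
    [-0.058,-0.461,0.02,0,0,0.006,0.2],
    [-0.058,-0.461,0.02,0,0,0.006,0.2],
    [-0.058,-0.461,0.02,0,0,0.006,0.2],
  ],
)

```text
clock: 20.73
ee_pos: [0.6049, 0.0242, 0.3212]
ee_rot: [0.0, -0.063, 0.998, -0.0]
force: [0.9, 1.1, 0.6]
opening: 0.603
```

```bash
python3 - <<'E'
from h import *
print(rel([.639,-.1005,.315],np.pi/2+.125))
E
```

```text
(array([-0.01806639, -0.12802179,  0.00621147]), np.float64(0.0015789058252553279))
```

servo_tool(
  motion=[
    [-0.018,-0.125,0.006,0,0,0.0,0.2],
    [-0.018,-0.125,0.006,0,0,0.0,0.2],
    [-0.018,-0.125,0.006,0,0,0.0,0.2],
    [-0.018,-0.125,0.006,0,0,0.0,0.2],
    [-0.018,-0.125,0.006,0,0,0.0,0.2],
    [-0.018,-0.125,0.006,0,0,0.0,0.2],
    [-0.018,-0.125,0.006,0,0,0.0,0.2],
  ],
)

```text
clock: 21.32
ee_pos: [0.6382, -0.0942, 0.3155]
ee_rot: [-0.0, -0.064, 0.998, 0.0]
force: [-0.1, 0.6, -0.2]
opening: 0.599
```

```bash
python3 - <<'E'
from h import *
c=snap('wrist','g4');print(env.get_obs()['ee_pos'],rel([.639,-.1005,.228],np.pi/2+.121))
g=lambda i:cv2.Canny(cv2.cvtColor(i,cv2.COLOR_BGR2GRAY),40,120).astype(np.float32)
def blur(i): return cv2.GaussianBlur(i,(0,0),1.2)
t0=cv2.imread('pics/g3.png');im=cv2.imread('pics/g4.png');x0,y0=250,145
for rot in(-6,-4,-2,0,2,4,6):
    M=cv2.getRotationMatrix2D((281,212),rot,1);t=cv2.warpAffine(t0,M,(560,420))[y0:278,x0:312]
    r=cv2.matchTemplate(blur(g(im)),blur(g(t)),cv2.TM_CCOEFF_NORMED);_,v,_,p=cv2.minMaxLoc(r);print(rot,round(v,3),p[0]-x0,p[1]-y0)
q0=atz(load('g3'),281,212,.05)
E
```

```text
[ 0.63824498 -0.09398687  0.3156552 ] (array([ 9.25489784e-05, -6.56263162e-03,  8.76547105e-02]), np.float64(0.007372774530607362))
-6 1.0 211 -88
-4 1.0 213 -87
-2 0.994 210 -82
0 1.0 214 -86
2 1.0 207 -86
4 1.0 212 -77
6 0.756 216 -86
```

```bash
python3 - <<'E'
from h import *
def g(i):
    i=cv2.GaussianBlur(cv2.cvtColor(i,cv2.COLOR_BGR2GRAY).astype(np.float32),(0,0),1); return np.hypot(cv2.Sobel(i,5,1,0),cv2.Sobel(i,5,0,1))**.5
t0=cv2.imread('pics/g3.png');im=cv2.imread('pics/g4.png');x0,y0=250,145;P=25
S=g(im)[y0-P:250+P,x0-P:312+P]
for rot in(-4,-2,0,2,4):
    M=cv2.getRotationMatrix2D((281,212),rot,1);t=g(cv2.warpAffine(t0,M,(560,420)))[y0:250,x0:312]
    r=cv2.matchTemplate(S,t,cv2.TM_CCOEFF_NORMED);_,v,_,p=cv2.minMaxLoc(r);print(rot,round(v,3),p[0]-P,p[1]-P)
d=np.clip(im[100:300,180:400].astype(int)*1.3,0,255).astype('uint8');cv2.imwrite('pics/g4z.png',cv2.resize(d,None,fx=3,fy=3))
E
```

```text
-4 0.673 -10 -1
-2 0.802 -10 -1
0 0.794 -10 -1
2 0.711 -9 -1
4 0.539 -8 -1
```

Template match against the SA view puts SB about 7 mm to −y of the tool. That agrees with the earlier fit, so I'll grasp it.

servo_tool(
  motion=[
    [0.001,-0.007,0.02,0,0,0.008,0.2],
    [0.001,-0.007,0.05,0,0,0.008,0.2],
    [0.001,-0.007,0.0865,0,0,0.008,0.2],
    [0.001,-0.007,0.0865,0,0,0.008,0.2],
    [0.001,-0.007,0.0865,0,0,0.008,-1],
    [0.001,-0.007,0.0865,0,0,0.008,-1],
    [0.001,-0.007,0.0865,0,0,0.008,-1],
    [0.001,-0.007,0.0865,0,0,0.008,-1],
  ],
  newtons=60,
)

```text
clock: 22.03
ee_pos: [0.6387, -0.1022, 0.2317]
ee_rot: [0.002, -0.059, 0.998, -0.001]
force: [-0.7, 1.4, 6.9]
opening: 0.173
```

servo_tool(
  motion=[
    [0,0,0,0,0,0,-1],
    [0,0,0,0,0,0,-1],
    [0,0,0,0,0,0,-1],
    [0,0,0,0,0,0,-1],
  ],
)

```text
clock: 22.37
ee_pos: [0.6387, -0.1023, 0.2317]
ee_rot: [0.002, -0.059, 0.998, -0.001]
force: [-0.2, 2.5, 7.6]
opening: 0.174
```

servo_tool(
  motion=[
    [0,0,-0.03,0,0,0,-1],
    [0,0,-0.06,0,0,0,-1],
    [0,0,-0.09,0,0,0,-1],
    [0,0,-0.122,0,0,0,-1],
    [0,0,-0.122,0,0,0,-1],
  ],
)

```text
clock: 22.78
ee_pos: [0.6384, -0.1024, 0.3588]
ee_rot: [0.005, -0.059, 0.998, -0.002]
force: [0.8, 0.1, -2.3]
opening: 0.178
```

```bash
python3 - <<'E'
from h import *
o=env.get_obs();print(o['force'],o['opening'],rel([.5203+.1160*np.sin(.131),.3482-.1160*np.cos(.131),.35],np.pi/2+.131))
E
```

```text
[ 0.81032172  0.05064004 -2.26911903] 0.17809001318946377 (array([0.06253636, 0.34546689, 0.00629201]), np.float64(-0.012126398272475303))
```

servo_tool(
  motion=[
    [0.0625,0.3455,0.006,0,0,-0.012,-1],
    [0.0625,0.3455,0.006,0,0,-0.012,-1],
    [0.0625,0.3455,0.006,0,0,-0.012,-1],
    [0.0625,0.3455,0.006,0,0,-0.012,-1],
    [0.0625,0.3455,0.006,0,0,-0.012,-1],
    [0.0625,0.3455,0.006,0,0,-0.012,-1],
    [0.0625,0.3455,0.006,0,0,-0.012,-1],
    [0.0625,0.3455,0.006,0,0,-0.012,-1],
  ],
)

```text
clock: 23.45
ee_pos: [0.5393, 0.2179, 0.3452]
ee_rot: [-0.0, -0.065, 0.998, -0.0]
force: [0.4, 0.8, -3.8]
opening: 0.169
```

servo_tool(
  motion=[
    [0,0,0,0,0,0,-1],
    [0,0,0,0,0,0,-1],
    [0,0,0,0,0,0,-1],
  ],
)

```text
clock: 23.7
ee_pos: [0.5404, 0.2161, 0.3451]
ee_rot: [-0.0, -0.066, 0.998, -0.0]
force: [1.3, -0.9, -4.0]
opening: 0.171
```

```bash
python3 - <<'E'
from h import *
print(rel([.5354,.2328,.323],np.pi/2+.131))
E
```

```text
(array([0.00271986, 0.01721421, 0.02214223]), np.float64(0.00016266601825565274))
```

servo_tool(
  motion=[
    [0.0027,0.017,0.005,0,0,0,-1],
    [0.0027,0.017,0.015,0,0,0,-1],
    [0.0027,0.017,0.02,0,0,0,-1],
    [0.0027,0.017,0.02,0,0,0,-1],
    [0.0027,0.017,0.02,0,0,0,-1],
    [0.0027,0.017,0.02,0,0,0,-1],
  ],
)

```text
clock: 24.2
ee_pos: [0.5359, 0.232, 0.3256]
ee_rot: [0.0, -0.065, 0.998, -0.0]
force: [0.2, -1.0, -4.2]
opening: 0.175
```

```bash
python3 - <<'E'
from h import *
print(rel([.5354,.2328,.2397],np.pi/2+.131),env.get_obs()['force'])
c=snap('wrist','p4')
def g(i):
    i=cv2.GaussianBlur(cv2.cvtColor(i,cv2.COLOR_BGR2GRAY).astype(np.float32),(0,0),1); return np.hypot(cv2.Sobel(i,5,1,0),cv2.Sobel(i,5,0,1))**.5
a,b=g(cv2.imread('pics/p3.png')),g(cv2.imread('pics/p4.png'))
# wall/end bar strip at -x end vs p3's slot 2; block: same tool-relative place
for n,(x0,y0,x1,y1) in {'walls':(238,125,330,150),'block':(236,158,320,195)}.items():
    S=b[y0-15:y1+15,x0-15:x1+15];r=cv2.matchTemplate(S,a[y0:y1,x0:x1],cv2.TM_CCOEFF_NORMED);_,v,_,p=cv2.minMaxLoc(r);print(n,round(v,3),p[0]-15,p[1]-15)
d=np.clip(c['img'][80:320,120:400,::-1].astype(int)*1.3,0,255).astype('uint8')
cv2.imwrite('pics/p4z.png',cv2.resize(d,None,fx=2.5,fy=2.5,interpolation=cv2.INTER_CUBIC))
E
```

```text
(array([0.00045673, 0.00088812, 0.08592326]), np.float64(-0.0013167575172670087)) [ 0.19771396 -0.99479805 -4.15468594]
walls 0.729 0 1
block 0.71 0 0
```

Slot and block sit at the same image places as in the previous good insertion (shifts of at most 1 px). Descending.

servo_tool(
  motion=[
    [0.0008,0.001,0.01,0,0,-0.001,-1],
    [0.0008,0.001,0.022,0,0,-0.001,-1],
    [0.0008,0.001,0.034,0,0,-0.001,-1],
    [0.0008,0.001,0.046,0,0,-0.001,-1],
    [0.0008,0.001,0.058,0,0,-0.001,-1],
    [0.0008,0.001,0.066,0,0,-0.001,-1],
    [0.0008,0.001,0.072,0,0,-0.001,-1],
    [0.0008,0.001,0.072,0,0,-0.001,-1],
  ],
)

```text
clock: 24.92
ee_pos: [0.5341, 0.2335, 0.2518]
ee_rot: [-0.002, -0.066, 0.998, -0.0]
force: [-5.3, -0.5, -6.4]
opening: 0.18
```

servo_tool(
  motion=[
    [0,0,0.006,0,0,0,-1],
    [0,0,0.01,0,0,0,-1],
    [0,0,0.013,0,0,0,-1],
    [0,0,0.013,0,0,0,-1],
  ],
)

```text
clock: 25.25
ee_pos: [0.535, 0.2336, 0.2403]
ee_rot: [0.001, -0.066, 0.998, 0.0]
force: [0.1, -0.4, -4.4]
opening: 0.175
```

servo_tool(
  motion=[
    [0,0,0.001,0,0,0,-1],
    [0,0,0.002,0,0,0,-1],
    [0,0,0.003,0,0,0,-1],
    [0,0,0.003,0,0,0,-1],
  ],
)

```text
clock: 25.58
ee_pos: [0.5351, 0.2338, 0.2397]
ee_rot: [0.002, -0.066, 0.998, 0.0]
force: [-5.8, -0.2, 13.1]
opening: 0.175
```

servo_tool(
  motion=[
    [0,0,0,0,0,0,-0.1],
    [0,0,0,0,0,0,-0.1],
    [0,0,0,0,0,0,-0.1],
    [0,0,-0.03,0,0,0,-0.1],
    [0,0,-0.06,0,0,0,-0.1],
    [0,0,-0.09,0,0,0,-0.1],
    [0,0,-0.12,0,0,0,-0.1],
  ],
)

```text
clock: 26.17
ee_pos: [0.5346, 0.2335, 0.3588]
ee_rot: [0.0, -0.066, 0.998, 0.0]
force: [0.4, 0.2, -0.1]
opening: 0.447
```

```bash
python3 - <<'E'
from h import *
print(rel([.5,0,.52],np.pi/2))
E
```

```text
(array([ 0.06486328, -0.22698033, -0.16119627]), np.float64(0.13166690293435446))
```

servo_tool(
  motion=[
    [0.065,-0.227,-0.161,0,0,0.131,0.2],
    [0.065,-0.227,-0.161,0,0,0.131,0.2],
    [0.065,-0.227,-0.161,0,0,0.131,0.2],
    [0.065,-0.227,-0.161,0,0,0.131,0.2],
    [0.065,-0.227,-0.161,0,0,0.131,0.2],
    [0.065,-0.227,-0.161,0,0,0.131,0.2],
    [0.065,-0.227,-0.161,0,0,0.131,0.2],
    [0.065,-0.227,-0.161,0,0,0.131,0.2],
  ],
)

```text
clock: 26.83
ee_pos: [0.4993, -0.0038, 0.5224]
ee_rot: [0.003, 0.002, 1.0, -0.002]
force: [0.4, 0.4, 1.3]
opening: 0.6
```

```bash
python3 - <<'E'
from h import *
w=snap('wrist','wf')['img'][:,:,::-1];s=snap('scene','sf')['img'][:,:,::-1];t=snap('top','tf')['img'][:,:,::-1]
z=lambda i,W,H:cv2.resize(i,(W,H),interpolation=cv2.INTER_CUBIC)
A=np.hstack([z(w[85:255,0:170],300,300),z(w[130:300,385:555],300,300),z(t[160:310,150:400],200,120*300//300) if 0 else z(t[110:320,120:260],200,300)])
B=np.hstack([z(s[230:330,130:260],400,300),z(s[125:205,260:367],400,300)])
cv2.imwrite('pics/fin.png',np.vstack([A,B]))
E
```

```text
(no output)
```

View pics/fin.png

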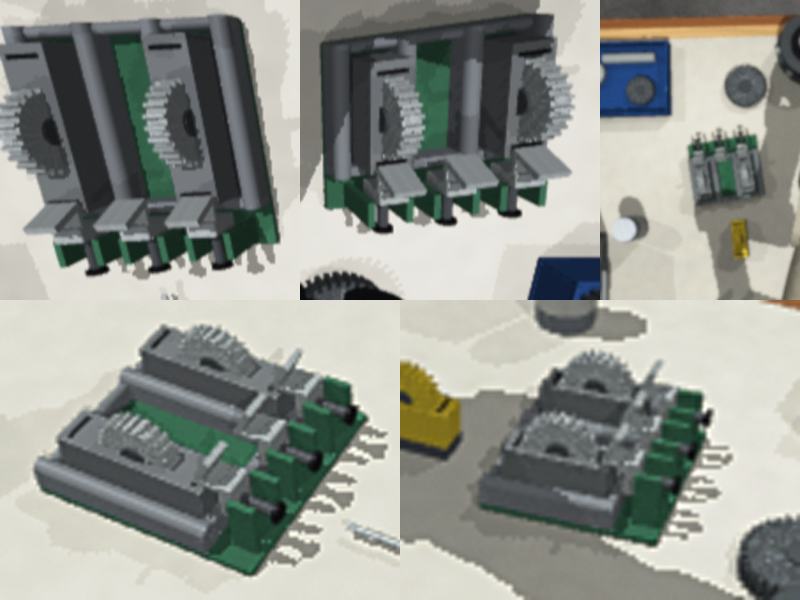

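```bash
python3 -c "
from bench import env
print(env.sign_off())"
```

```text
the job is handed in; nothing more can be done
None
```

I put all four carriers that were present into their bays and handed the job in at about 27 s on the robot clock. The two long ones are in slots 0 and 2 of the long bay, and the two short ones in slots 0 and 2 of the short bay. No misfiled short carrier was in the long bay, and I left the yellow look-alike and the other parts alone.

- **Seating:** each carrier met the latch at about −4 to −5 N in x. For three of them that force dropped to about zero at the end of the descent, as if the latch had snapped home. I did not take that reading for the long carrier in slot 2. All four then stood firm on the floor at 11–37 N. The highest press was the long carrier in slot 2, about 37 N up and 18 N sideways.
- **Final pictures:** all four blocks sit between their walls, and each latch nose lies over its carrier's +x end, in line with the empty middle latches. That is a judgement by eye at moderate resolution; I did not measure the latch positions.
- **Checks that disagreed:** heights from the top camera combined with the wrist camera were poor (one came out at −0.36 m). I relied on wrist-camera fits using the given sizes, with residuals of about 1 pixel. One rough reading of the short bay's outer wall was about 6 mm off. I discarded it after the closer in-hand view.

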